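# Line up the doming punches by size

### The arm

A 6-joint arm with a two-finger parallel gripper is mounted at the origin on the work surface. World frame = base frame: x ahead of the robot, y to its left, z up, the work surface at z = 0. Lengths are in mm, angles in rad, forces in N, time in s.
With the tool pointing down it reaches from about 275 to 750 mm from the base axis. Payload 10.2 kg.
Tool frame: the origin (TCP) lies midway between the tips of the shut fingers; the grasp point (between the pads) lies 19 mm behind it; x points along the fingers, y is the direction in which the jaws open and shut, and the axes are right-handed (so a half turn about x gives the same grasp; the last joint's range is limited). The gripper opens to 85 mm and grips with 20 to 120 N. Pads are 22 mm wide; open, the fingers measure 114 mm over their backs; the gripper's body (76 mm by 85 mm) begins 54 mm behind the grasp point. The pads swing forward as they close: fully open they stand 13 mm farther back than shut.
Start: joints at [-1.455, 0.313, 1.498, -0, 1.331, -0.223], TCP at [174.474, -495.167, 231.294] pointing down, gripper open.
Joint ranges: [-2.94, 2.94], [-0.97, 2.17], [0.19, 2.56], [-1.23, 4.37], [0.02, 3.11], [-2.88, 2.88]. Speed limits (rad/s): [2.39, 2.39, 3.01, 3.14, 3.14, 3.14].

### API

Orientations are given as a unit quaternion [w, x, y, z].
In Python, from rig import ctrl gives the robot as it stands.
- The arm moves only by the tool arm_command, never from a script. Its argument "plan" is a list of rows, each a list of 5 numbers: the shift along the tool's x, y, z in m, then the turn about the tool's x in rad, then the opening, from 0 (shut) to 1 (fully open). A call has 1 to 12 rows; each row shifts and turns the commanded pose from where the row before left it, along the tool's axes as they then stand; what a row does not reach is not made up. A row lasts 1/8 s, in which the tool goes at most 62.5 mm and 10.7 degrees, less where a joint would pass 70% of its speed; a pose out of reach is approached as far as the arm can. A call with a gripper value outside its range is refused whole. The fingers move at their own pace and stop on an object; "squeeze" is the grip in N (left out, the last holds). Time passes only in rows, so rows that do not move let the fingers close. It gives the time, the measured TCP pose, the force and the opening at its end, in the units of the state.
- ctrl.sense(): the state, without advancing time (a new reading comes with each control period).
- ctrl.capture(name): name is "scene" or "side" or "wrist"; returns a dict with "color" (420x560x3 uint8, red, green, blue), "fx", "fy", "cx", "cy" (pixels), "xyz" and "orientation" of the camera in the world; the wrist camera has in their place "hand_eye" (4x4, takes a point from camera to tool coordinates, whose origin is the TCP and whose axes are the tool frame's). Camera axes: x right, y up, looking along -z (the intrinsics and any distortion apply to the point x, -y, -z); pixel columns grow to the right and rows downward; lengths in mm; the calibration is good to about 2 mm. A picture is of the moment at which its call begins: read the wrist's pose just before it. There is no depth.
- ctrl.finish_job(): hands the job in, once; it reports no verdict.
Trained networks look in the newest picture that a camera, given by its name, has taken for a name from the list of things; names that differ only in an ending like _2 or _b are one class to them, and where a whole thing is asked for, a point or a joint stands for the part that bears it (a point fixed in the world has none). Each returns a list of dicts, best first, with "score" (0 to 1); they miss things now and then, are a little off and sometimes report something else, mostly with a low value. They report only what shows in the picture. A call takes as long as a camera call.
- ctrl.spot_in(camera, query): "uv" ([column, row] in pixels, amid what is visible of it).
- ctrl.regions_of(camera, query): "mask" (420x560 bool, what is visible of it) and "uv" ([column, row] in pixels, amid what is visible of it).
- ctrl.place_of(camera, query): "uv" ([column, row] in pixels: a listed point, or the origin of a listed thing).
The state is a dict: "time_s": time; "joints": joint angles; "dq": joint speeds; "tau": joint torques, N m; "eef_pos": TCP position; "ee_rot": TCP orientation; "force": force on the tool from outside, world axes, zero at the start; "wrist_torque": the same for the moment, N m; "grip_width": opening from 0.0 (shut) to 1.0 (fully open).
Only numpy, scipy, OpenCV 4.12 (cv2) and the standard library are available. Lean on these libraries where they do the work, as an engineer would, in place of code of your own. Each camera call takes 0.05 s, during which the arm holds its last target.

### The job

Lay out the doming punches for the next job: stand the four steel punches upright on the four pads of the wooden strip, one centred on each pad, in order of size, with the largest on the pad next to the steel doming block and the smallest at the far end. Do not tip any punch over, and leave the tea glass alone.

Things in the scene. Friction and masses are not known exactly. Their poses are not given: they have to be found in the camera images.
- punch_a_mid (a point): the smallest of four loose steel doming punches: an upright cylinder 22 mm in diameter, 50 mm tall, with a low domed top (straight side to 4 mm below the top) and a flat foot; it starts standing on the bench. This point is on its axis half-way up, 25 mm above the foot; z up. Grip it half-way up from above, fingers closing along any level line. 100 g, give or take a quarter.
- punch_b_mid (a point): the second smallest of four loose steel doming punches: an upright cylinder 31 mm in diameter, 60 mm tall, with a low domed top (straight side to 6 mm below the top) and a flat foot; it starts standing on the bench. This point is on its axis half-way up, 30 mm above the foot; z up. Grip it half-way up from above, fingers closing along any level line. 200 g, give or take a quarter.
- punch_c_mid (a point): the second largest of four loose steel doming punches: an upright cylinder 40 mm in diameter, 70 mm tall, with a low domed top (straight side to 8 mm below the top) and a flat foot; it starts standing on the bench. This point is on its axis half-way up, 35 mm above the foot; z up. Grip it half-way up from above, fingers closing along any level line. 350 g, give or take a quarter.
- punch_d_mid (a point): the largest of four loose steel doming punches: an upright cylinder 50 mm in diameter, 80 mm tall, with a low domed top (straight side to 10 mm below the top) and a flat foot; it starts standing on the bench. This point is on its axis half-way up, 40 mm above the foot; z up. Grip it half-way up from above, fingers closing along any level line. 550 g, give or take a quarter.
- pad_1_top (a point): centre of the flat top of pad 1 of four alike round black pads, 50 mm in diameter, fixed in a slightly uneven row 70 to 95 mm apart on a low wooden strip (85 x 335 mm); numbered 1 to 4 from the robot's right to its left. The end pad on the robot's right. It lies 16 mm above the bench (strip 12, pad 4 mm); z up, y along the strip towards pad 4.
- pad_2_top (a point): centre of the flat top of pad 2 of four alike round black pads, 50 mm in diameter, fixed in a slightly uneven row 70 to 95 mm apart on a low wooden strip (85 x 335 mm); numbered 1 to 4 from the robot's right to its left. It lies 16 mm above the bench (strip 12, pad 4 mm); z up, y along the strip towards pad 4.
- pad_3_top (a point): centre of the flat top of pad 3 of four alike round black pads, 50 mm in diameter, fixed in a slightly uneven row 70 to 95 mm apart on a low wooden strip (85 x 335 mm); numbered 1 to 4 from the robot's right to its left. It lies 16 mm above the bench (strip 12, pad 4 mm); z up, y along the strip towards pad 4.
- pad_4_top (a point): centre of the flat top of pad 4 of four alike round black pads, 50 mm in diameter, fixed in a slightly uneven row 70 to 95 mm apart on a low wooden strip (85 x 335 mm); numbered 1 to 4 from the robot's right to its left. The end pad on the robot's left. It lies 16 mm above the bench (strip 12, pad 4 mm); z up, y along the strip towards pad 4.
- block: doming block: a fixed 60 mm steel cube with dark round hollows in its faces, just beyond one end of the strip (by pad 4 or by pad 1, it differs from start to start), about 90 mm from the nearest pad's centre. A low round tin of brass blanks (72 mm wide, 26 mm high) stands fixed beyond the other end. Origin: centre of the underside; z up.
- glass: empty tea glass, 85 mm tall and 58 mm wide at the rim, waisted, standing loose on the bench to the robot's left, away from the pads; not part of the job, leave it alone. Origin: centre of its underside; z up.

How it is judged:
By the outcome, as a careful person would: the job done as asked, in the order asked, and still so for the second after the job is handed in, with the robot touching nothing.
It also fails if it takes over 99 s, if anything falls off the work surface, if the arm or the gripper's body presses on something with over 40 N, if the wrist force passes 120 N, or if a joint passes its speed limit or range.

## Working session

There is one attempt and no reset: what is moved stays moved. The work goes in short steps, Python scripts to look and compute and a tool call to move; the robot and the scene stay as the last step left them, time stands still between calls to the robot, and variables do not carry over. Pictures are saved under pics/ and viewed, and the job is handed in when it is done.

Besides the shell and the picture viewer there is one more tool, called after "Request:" as a command line: name --pt "numbers of a row" for each row, then --argument value for the rest. arm_command: Moves the arm, as the interface text tells. Its arguments: {"type":"object","properties":{"plan":{"type":"array"},"squeeze":{"type":"number"}},"required":["plan"]}

```bash
ls; mkdir -p pics; cat > h.py <<'E'
import numpy as np, cv2
from rig import ctrl
from scipy.spatial.transform import Rotation as R
def q2R(q): return R.from_quat([q[1],q[2],q[3],q[0]]).as_matrix()
def cam(name,tag):
    s=ctrl.sense(); c=ctrl.capture(name)
    cv2.imwrite(f'pics/{tag}.png',c['color'][:,:,::-1])
    c['s']=s; return c
def pose(c):
    if 'hand_eye' in c:
        T=np.eye(4);T[:3,:3]=q2R(c['s']['ee_rot']);T[:3,3]=c['s']['eef_pos']
        H=np.array(c['hand_eye'],float); return T@H
    T=np.eye(4);T[:3,:3]=q2R(c['orientation']);T[:3,3]=c['xyz'];return T
def K(c): return np.array([[c['fx'],0,c['cx']],[0,c['fy'],c['cy']],[0,0,1]],float)
def D(c):
    for k in ('dist','distortion'): 
        if k in c: return np.array(c[k],float)
    return None
def ray(c,uv):
    p=cv2.undistortPoints(np.array([[uv]],float),K(c),D(c))[0,0]
    T=pose(c); return T[:3,3],T[:3,:3]@np.array([p[0],-p[1],-1.])
def onz(c,uv,z):
    o,d=ray(c,uv); return o+d*(z-o[2])/d[2]
def proj(c,P):
    T=pose(c);p=T[:3,:3].T@(np.array(P,float)-T[:3,3]);p=np.array([p[0],-p[1],-p[2]])
    return cv2.projectPoints(p.reshape(1,1,3),np.zeros(3),np.zeros(3),K(c),D(c))[0].ravel()
E
python3 - <<'E'
from h import *
for n in ('scene','side','wrist'):
    c=cam(n,n+'0'); print(n,{k:(v if k!='color' else 0) for k,v in c.items() if k!='s'})
print(ctrl.sense())
E
```

```text
pics
scene {'color': 0, 'fx': 510.45610394969225, 'fy': 510.45610394969225, 'cx': 284.1927537788883, 'cy': 208.32146317511115, 'xyz': array([1000.25469479, -538.06751086, 1074.07576321]), 'orientation': array([0.8976498 , 0.31049588, 0.11043897, 0.29260961])}
side {'color': 0, 'fx': 449.2290819736686, 'fy': 449.2290819736686, 'cx': 274.82636688334765, 'cy': 218.66090266074974, 'xyz': array([ 50.62711267, 523.4751172 , 774.45423333]), 'orientation': array([-0.37161449, -0.13909975,  0.32043845,  0.86015878])}
wrist {'color': 0, 'fx': 305.7059728334919, 'fy': 305.7059728334919, 'cx': 278.05603961867195, 'cy': 205.42506618349822, 'hand_eye': array([[ 2.74793112e-04,  2.75111068e-01, -9.61412411e-01,
        -1.41319965e+02],
       [ 9.99999962e-01, -6.09347836e-05,  2.68385622e-04,
        -3.07924527e-01],
       [ 1.52523979e-05, -9.61412449e-01, -2.75111074e-01,
        -6.87545803e+01],
       [ 0.00000000e+00,  0.00000000e+00,  0.00000000e+00,
         1.00000000e+00]])}
{'time_s': 0.15, 'joints': array([-1.45540343e+00,  3.13325944e-01,  1.49822493e+00, -1.86297628e-05,
        1.33100856e+00, -2.23383167e-01]), 'dq': array([ 0.00016263,  0.00010189, -0.00173391,  0.00014306, -0.00099873,
       -0.00207241]), 'tau': array([ 1.35565726e-03, -4.12369251e+01, -2.59798265e+01, -1.71599468e-04,
        3.20765175e-03, -2.36996129e-05]), 'eef_pos': array([ 174.44554478, -494.97594954,  230.87842273]), 'ee_rot': array([ 0.11886335,  0.69699846,  0.11954666, -0.69697435]), 'force': array([ 1.21559882, -0.21109502,  0.17736059]), 'wrist_torque': array([ 0.01959217,  0.016392  , -0.01952876]), 'grip_width': 0.9968055182414025}
```

View pics/scene0.png

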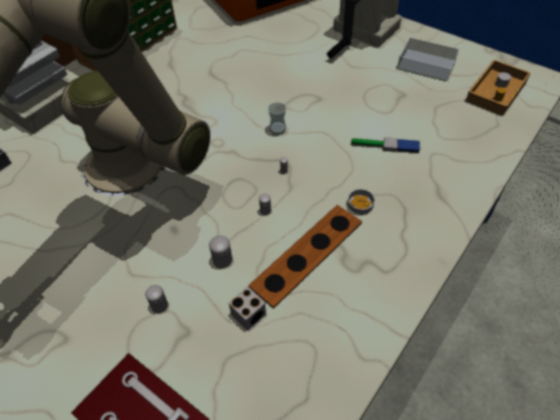

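View pics/side0.png

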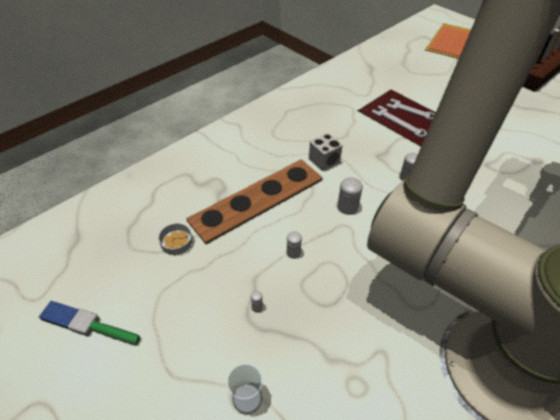

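View pics/wrist0.png

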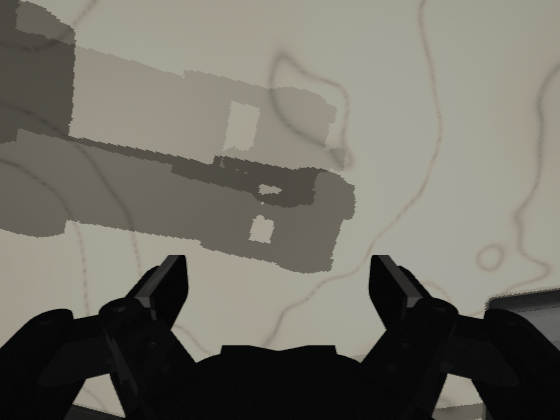

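```bash
cat > m.py <<'E'
from h import *
cs={n:cam(n,n+'1') for n in ('scene','side')}
q={'punch_a_mid':25,'punch_b_mid':30,'punch_c_mid':35,'punch_d_mid':40,'pad_1_top':16,'pad_2_top':16,'pad_3_top':16,'pad_4_top':16,'block':0,'glass':0}
for n,z in q.items():
    for m,c in cs.items():
        for r in ctrl.place_of(m,n)[:5]:
            print(n,m,round(r['score'],2),np.round(r['uv'],1),np.round(onz(c,r['uv'],z)[:2],1))
print(ctrl.sense()['time_s'])
E
python3 m.py
```

```text
punch_a_mid scene 0.66 [283.7 164.5] [396.2 248.4]
punch_a_mid side 0.64 [257.2 300.1] [397.3 244.7]
punch_b_mid scene 0.81 [263.9 202.4] [438.1 104. ]
punch_b_mid side 0.85 [293.3 246.5] [438.7 106.9]
punch_b_mid side 0.67 [238.  203.1] [611.8 111.1]
punch_c_mid scene 0.55 [156.  299.4] [ 415.7 -269.2]
punch_c_mid side 0.78 [410.7 167.2] [ 412.3 -266.2]
punch_d_mid scene 0.94 [220.1 251.9] [452.1 -86.7]
punch_d_mid side 0.89 [350.8 194.4] [449.4 -87. ]
punch_d_mid side 0.25 [291.1 245.4] [438.6 113.8]
pad_1_top scene 0.87 [274.1 282.7] [601.2 -67.4]
pad_1_top side 0.76 [299. 176.] [589.4 -62.8]
pad_2_top scene 0.53 [318.9 239.4] [617.2  98.6]
pad_2_top scene 0.51 [296.1 258.6] [604.   18.3]
pad_2_top side 0.71 [269.9 184.3] [616.9   8.2]
pad_3_top scene 0.72 [319.2 237.6] [614.8 103.6]
pad_3_top scene 0.27 [246.8 317.9] [ 606.2 -176.4]
pad_3_top side 0.77 [237.6 202.9] [623.5 103.6]
pad_4_top scene 0.64 [339.8 222.3] [630.9 174.8]
pad_4_top side 0.68 [208.4 215.1] [639.9 175.6]
block scene 0.86 [243.6 316.4] [ 591.8 -172.4]
block scene 0.72 [273.4 284.7] [597.1 -65.6]
block scene 0.19 [216.2 248. ] [415.1 -66.1]
block side 0.35 [413.4 165.8] [ 427.9 -312.9]
glass scene 0.91 [278.  128.1] [276.4 380.3]
glass side 0.9 [248.1 398.2] [277.7 373.3]
1.25
```

```bash
cat > p.py <<'E'
from h import *
for n in ('scene','side'):
    c=cam(n,n+'2'); g=cv2.cvtColor(c['color'],cv2.COLOR_RGB2GRAY)
    m=(g<60).astype(np.uint8)
    nn,l,st,ce=cv2.connectedComponentsWithStats(m)
    for P in [(595,-65),(610,13),(619,103),(635,175)]:
        u=proj(c,[*P,16]); i=np.argmin([np.hypot(*(x-u)) for x in ce]); 
        print(n,P,ce[i].round(1),st[i],onz(c,ce[i],16).round(1))
c=cam('scene','scene3')
cv2.imwrite('pics/z.png',cv2.resize(c['color'][170:330,130:390,::-1],None,fx=3,fy=3,interpolation=2))
E
python3 p.py
```

```text
scene (595, -65) [274.2 282.8] [264 274  22  19 326] [601.5 -67.5  16. ]
scene (610, 13) [296.1 262.6] [286 254  21  18 308] [610.8   8.9  16. ]
scene (619, 103) [320. 241.] [310 233  21  17 283] [622.3  96.2  16. ]
scene (635, 175) [339.5 223. ] [330 215  20  17 263] [631.5 172.4  16. ]
side (595, -65) [296.6 174.1] [288 168  18  13 193] [598.2 -63.4  16. ]
side (610, 13) [271.2 187.3] [262 181  20  14 214] [607.3  12.9  16. ]
side (619, 103) [240.2 203. ] [231 196  19  15 235] [619.   99.5  16. ]
side (635, 175) [211.6 218.1] [201 210  21  17 260] [628.  175.8  16. ]
```

View pics/z.png

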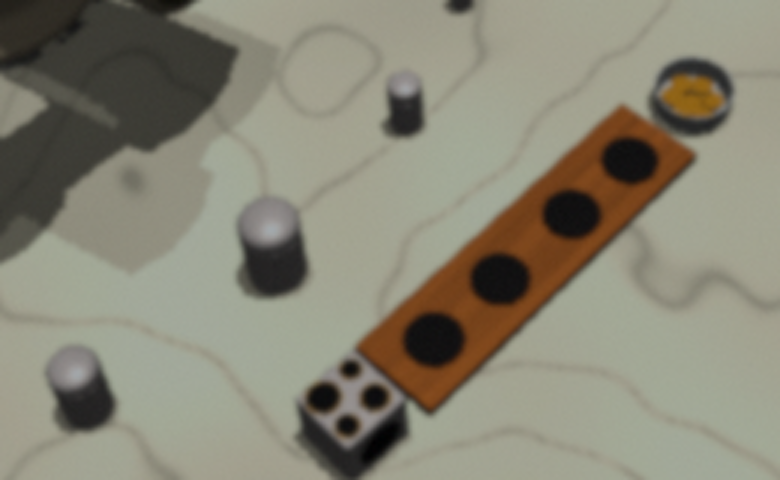

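```bash
python3 - <<'E'
from h import *
s=ctrl.sense(); r=q2R(s['ee_rot']); print(r.round(3)); print(s['eef_pos'])
E
```

```text
[[-0.     0.332 -0.943]
 [ 0.    -0.943 -0.332]
 [-1.    -0.     0.   ]]
[ 174.47606733 -495.17004148  231.2763799 ]
```

Request:
arm_command --pt "0 0 0 -0.18 1" --pt "0 0 0 -0.18 1" --pt "0 0 0 -0.18 1" --pt "0 0 0 -0.18 1" --pt "0 0 0 -0.18 1" --pt "0 0 0 -0.18 1" --pt "0 0 0 -0.03 1"

```text
time_s: 2.28
eef_pos: [174.5, -495.2, 231.3]
ee_rot: [0.469, 0.53, 0.469, -0.53]
force: [0.1, 0.0, -0.4]
grip_width: 1.001
```

```bash
cat >> h.py <<'E'
def go(P,n=None):
    s=ctrl.sense(); r=q2R(s['ee_rot']); d=r.T@(np.array(P,float)-s['eef_pos'])/1000
    y=r[:,1]; print('pos',np.round(s['eef_pos'],1),'yaw_y',np.degrees(np.arctan2(y[1],y[0])).round(1),'x',r[:,0].round(3),'j',s['joints'].round(2),'f',np.round(s['force'],1),'w',round(s['grip_width'],3),'t',s['time_s'])
    print('tool delta m',d.round(4)); 
    if n: print('per row',(d/n).round(4))
E
python3 -c "
from h import *
go([451,-87,225],8)"
```

```text
pos [ 174.5 -495.2  231.3] yaw_y -7.0 x [ 0. -0. -1.] j [-1.46  0.31  1.5   0.    1.33 -1.33] f [ 0.1  0.  -0.4] w 1.001 t 2.275
tool delta m [ 0.0063  0.2248 -0.4388]
per row [ 0.0008  0.0281 -0.0549]
```

Request:
arm_command --pt "0.0008 0.0225 -0.044 0 1" --pt "0.0008 0.0225 -0.044 0 1" --pt "0.0008 0.0225 -0.044 0 1" --pt "0.0008 0.0225 -0.044 0 1" --pt "0.0008 0.0225 -0.044 0 1" --pt "0.0008 0.0225 -0.044 0 1" --pt "0.0008 0.0225 -0.044 0 1" --pt "0.0008 0.0225 -0.044 0 1" --pt "0 0.0225 -0.044 0 1" --pt "0 0.0225 -0.044 0 1" --pt "0 0 0 0 1" --pt "0 0 0 0 1"

```text
time_s: 3.78
eef_pos: [451.1, -86.1, 224.8]
ee_rot: [-0.468, -0.53, -0.468, 0.53]
force: [-0.1, -0.9, -0.7]
grip_width: 1.002
```

```bash
python3 -c "
from h import *
go([451,-87,225],8)
c=cam('wrist','w1')
for n,z in (('punch_d_mid',40),('punch_c_mid',35)):
  for r in ctrl.place_of('wrist',n): print(n,r['score'],r['uv'],onz(c,r['uv'],z).round(1))
"
```

```text
pos [451.1 -86.1 224.8] yaw_y -7.1 x [-0. -0. -1.] j [-0.44  0.17  1.69 -0.    1.27 -0.32] f [-0.1 -0.9 -0.7] w 1.002 t 3.775
tool delta m [-0.0002  0.      0.0009]
per row [-0.      0.      0.0001]
punch_d_mid 0.66 [407.8, 150.0] [590.3 -65.9  40. ]
punch_c_mid 0.97 [262.1, 324.9] [ 407.3 -264.7   35. ]
```

View pics/w1.png

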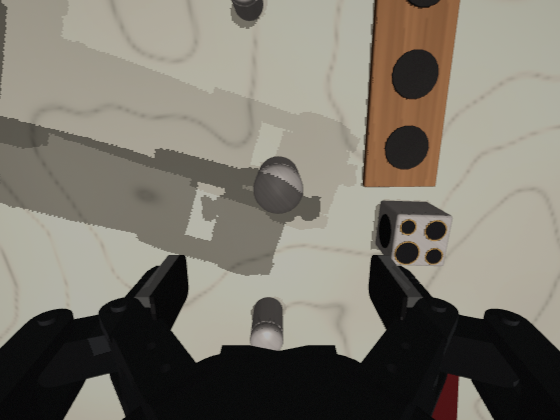

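```bash
cat >> h.py <<'E'
from scipy.optimize import least_squares
DIM={'a':(11,50,4),'b':(15.5,60,6),'c':(20,70,8),'d':(25,80,10)}
def hull(c,x,y,k,z0=0):
    r,h,d=DIM[k]; t=np.linspace(0,2*np.pi,40,endpoint=False); P=[]
    for rr,z in [(r,0),(r,h-d),(.87*r,h-d*.55),(.6*r,h-d*.22),(.3*r,h-.05*d)]:
        P+= [[x+rr*np.cos(a),y+rr*np.sin(a),z0+z] for a in t]
    return cv2.convexHull(np.array([proj(c,p) for p in P],np.float32))
def fitmask(c,mask,k,xy0,z0=0):
    ys,xs=np.nonzero(mask); o=np.array([xs.mean(),ys.mean()])
    def f(v):
        m=cv2.moments(hull(c,*v,k,z0)); return [m['m10']/m['m00']-o[0],m['m01']/m['m00']-o[1]]
    v=least_squares(f,xy0,diff_step=1e-3).x
    H=hull(c,*v,k,z0); im=np.zeros(mask.shape,np.uint8); cv2.fillPoly(im,[np.round(H).astype(int)],1)
    iou=(im&mask).sum()/(im|mask).sum()
    return v,iou,H
def findp(name,c,k,tag=None,z0=0,xy0=None):
    out=[]
    img=c['color'][:,:,::-1].copy()
    for r in ctrl.regions_of(name,f'punch_{k}_mid'):
        g=onz(c,r['uv'],z0+DIM[k][1]/2)[:2] if xy0 is None else xy0
        m=np.array(r['mask']); 
        v,i,H=fitmask(c,m.astype(np.uint8),k,g,z0)
        print(name,k,round(r['score'],2),np.round(r['uv'],1),'xy',v.round(1),'iou',round(i,2),'area',m.sum(),cv2.contourArea(H))
        cv2.polylines(img,[np.round(H).astype(int)],True,(0,0,255)); img[m]=(img[m]*.6+np.array([0,100,0])).astype(np.uint8)
    if tag: cv2.imwrite(f'pics/{tag}.png',img)
PADS=[(600,-65.5),(609,11),(620.6,97.8),(629.7,174)]
def pads(c,th=45):
    g=cv2.cvtColor(c['color'],cv2.COLOR_RGB2GRAY)
    nn,l,st,ce=cv2.connectedComponentsWithStats((g<th).astype(np.uint8))
    for i,P in enumerate(PADS):
        u=proj(c,[*P,16]); 
        if not(5<u[0]<555 and 5<u[1]<415): continue
        e=ce[np.argmin([np.hypot(*(x-u)) for x in ce])]; j=np.argmin([np.hypot(*(x-u)) for x in ce]); print('pad',i+1,e.round(1),st[j],onz(c,e,16).round(1))
E
python3 -c "
from h import *
c=cam('wrist','w2')
for k in 'dc': findp('wrist',c,k,'w2'+k)
pads(c,50)
for n in ('scene','side'):
  c=cam(n,n+'5')
  for k in 'abcd': findp(n,c,k,n+'5'+k)
"
```

```text
wrist d 0.89 [279.9 186.3] xy [450.5 -84.8] iou 0.96 area 2243 2243.6939610658446
wrist c 0.62 [267.8 325.2] xy [ 414.2 -264.5] iou 0.88 area 1543 1651.5014889419544
wrist c 0.52 [423.4   1.7] xy [605.7  68. ] iou 0.09 area 163 3199.2011664936063
pad 1 [406.  146.2] [ 384  125   44   44 1475] [598.  -65.9  16. ]
pad 2 [414.5  73. ] [ 391   49   47   49 1796] [607.7  10.   16. ]
scene a 0.58 [285.3 167.6] xy [395.3 248.5] iou 0.85 area 123 122.54031148320064
scene a 0.24 [219.1 251.4] xy [443.9 -78.8] iou 0.31 area 578 146.61214363120962
scene a 0.21 [266.2 205. ] xy [441.8 104.2] iou 0.7 area 220 132.80294517986476
scene b 0.81 [263.  203.6] xy [442.9 100.9] iou 0.9 area 245 235.71040819142945
scene c 0.94 [158.6 301.7] xy [ 416.7 -266.6] iou 0.9 area 457 469.7029962306842
scene d 0.65 [218.3 249.5] xy [451.6 -84.1] iou 0.84 area 546 610.295244412031
scene d 0.29 [264.9 201.7] xy [447.9  96.5] iou 0.4 area 231 545.1176433793735
side a 0.6 [253.  301.3] xy [397.4 247.6] iou 0.87 area 234 234.829805215355
side b 0.73 [290.6 245.3] xy [443.4 101.9] iou 0.93 area 391 369.6436272924766
side c 0.83 [405.8 166.1] xy [ 418.  -262.1] iou 0.68 area 357 486.40039218380116
side d 0.84 [349.  196.8] xy [451.6 -83.6] iou 0.94 area 765 759.7662551202811
```

View pics/w2d.png

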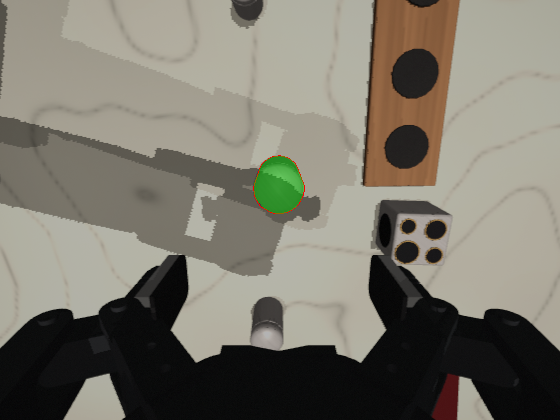

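```bash
python3 -c "
from h import *
go([450.7,-84.7,18],5)"
```

```text
pos [451.4 -85.8 224.9] yaw_y -7.0 x [-0.  0. -1.] j [-0.44  0.17  1.69 -0.    1.27 -0.32] f [-0.4  0.3  0.1] w 1.001 t 4.575
tool delta m [ 0.2069 -0.0008 -0.001 ]
per row [ 0.0414 -0.0002 -0.0002]
```

Request:
arm_command --pt "0.04 -0.0008 -0.001 0 1" --pt "0.04 0 0 0 1" --pt "0.04 0 0 0 1" --pt "0.03 0 0 0 1" --pt "0.03 0 0 0 1" --pt "0.017 0 0 0 1" --pt "0.01 0 0 0 1" --pt "0 0 0 0 1" --pt "0 0 0 0 0.5" --pt "0 0 0 0 0.5" --pt "0 0 0 0 0.45" --pt "0 0 0 0 0.45" --squeeze 60

```text
time_s: 6.08
eef_pos: [451.0, -84.9, 18.7]
ee_rot: [0.469, 0.53, 0.468, -0.529]
force: [-2.4, 0.3, 7.0]
grip_width: 0.569
```

Request:
arm_command --pt "0 0 0 0 0.3" --pt "0 0 0 0 0.3" --pt "0 0 0 0 0.3"

```text
time_s: 6.45
eef_pos: [451.0, -84.9, 18.7]
ee_rot: [0.469, 0.53, 0.468, -0.529]
force: [-1.6, 0.6, 6.7]
grip_width: 0.572
```

```bash
python3 -c "
from h import *
go([600,-65.5,118],5)
c=cam('side','s6'); findp('side',c,'d')
c=cam('wrist','w6')"
```

```text
pos [451.  -84.9  18.7] yaw_y -7.0 x [ 0.001 -0.001 -1.   ] j [-0.44  0.48  1.92 -0.    0.75 -0.32] f [-1.6  0.6  6.7] w 0.572 t 6.45
tool delta m [-0.0991  0.1456 -0.0373]
per row [-0.0198  0.0291 -0.0075]
side d 0.81 [346.3 197.4] xy [453.9 -74.7] iou 0.6 area 490 762.111799251521
```

View pics/w6.png

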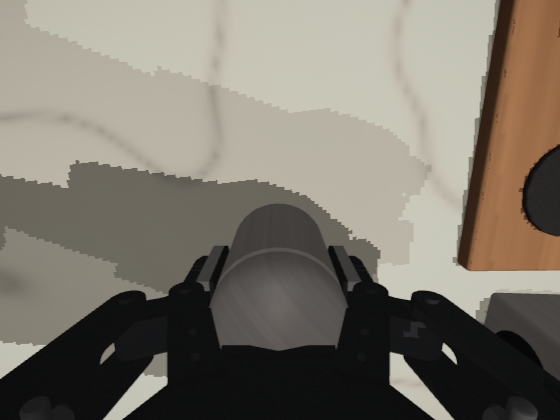

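Request:
arm_command --pt "-0.02 0 0 0 0.3" --pt "-0.04 0 0 0 0.3" --pt "-0.05 0 0 0 0.3" --pt "-0.02 0.03 0.005 0 0.3" --pt "0 0.04 0.005 0 0.3" --pt "0 0.04 0 0 0.3" --pt "0 0.03 0 0 0.3" --pt "0 0.01 0 0 0.3" --pt "0 0 0 0 0.3" --pt "0 0 0 0 0.3"

```text
time_s: 7.85
eef_pos: [597.5, -112.7, 147.8]
ee_rot: [-0.468, -0.529, -0.469, 0.53]
force: [-0.1, -0.1, -5.2]
grip_width: 0.57
```

```bash
python3 -c "
from h import *
go([600,-65.5,118],5)
c=cam('wrist','w7');pads(c)
for n in ('scene','side'):
  c=cam(n,n+'7'); pads(c,55)"
```

```text
pos [ 597.5 -112.7  147.8] yaw_y -7.0 x [-0.001  0.    -1.   ] j [-0.38  0.57  1.34 -0.    1.23 -0.26] f [-0.1 -0.1 -5.2] w 0.57 t 7.85
tool delta m [ 0.0298 -0.0032 -0.0472]
per row [ 0.006  -0.0006 -0.0094]
pad 1 [275.6 145.1] [ 249  118   54   55 2361] [599.8 -65.9  16. ]
pad 2 [275.6  49.6] [ 246   17   60   66 3037] [609.2   9.8  16. ]
pad 1 [296.3 262.7] [287 254  20  18 285] [611.3   9.   16. ]
pad 2 [296.3 262.7] [287 254  20  18 285] [611.3   9.   16. ]
pad 3 [320. 241.] [311 233  20  17 260] [622.2  96.2  16. ]
pad 4 [339.4 223.1] [330 216  20  16 240] [631.4 172.1  16. ]
pad 1 [296.8 174. ] [288 168  19  13 189] [598.1 -63.9  16. ]
pad 2 [271.3 187.3] [263 181  18  13 189] [607.2  12.6  16. ]
pad 3 [240.3 203.2] [231 196  19  15 206] [618.6  99.8  16. ]
pad 4 [211.6 218.1] [202 211  20  15 226] [627.8 175.8  16. ]
```

View pics/w7.png

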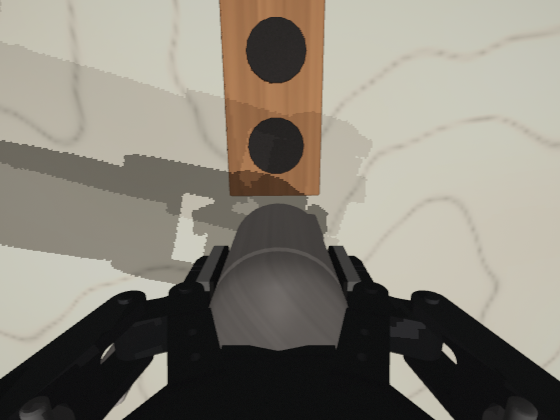

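```bash
python3 -c "
from h import *
go([599.9,-65.8,50],4)"
```

```text
pos [ 597.8 -112.9  148.1] yaw_y -7.0 x [-0. -0. -1.] j [-0.38  0.57  1.34 -0.    1.23 -0.26] f [ 0.1 -0.  -5.8] w 0.572 t 8.0
tool delta m [ 0.0981 -0.0037 -0.047 ]
per row [ 0.0245 -0.0009 -0.0117]
```

Request:
arm_command --pt "0 -0.001 -0.012 0 0.3" --pt "0 -0.001 -0.0175 0 0.3" --pt "0 -0.001 -0.0175 0 0.3" --pt "0.03 -0.0005 0 0 0.3" --pt "0.035 0 0 0 0.3" --pt "0.025 0 0 0 0.3" --pt "0.008 0 0 0 0.3" --pt "0 0 0 0 0.3" --pt "0 0 0 0 0.3"

```text
time_s: 9.12
eef_pos: [601.3, -65.8, 51.2]
ee_rot: [0.469, 0.53, 0.468, -0.529]
force: [-0.4, -0.1, -4.9]
grip_width: 0.57
```

```bash
python3 -c "
from h import *
go([599.9,-65.8,35.5],4)
c=cam('side','s8'); cv2.imwrite('pics/s8z.png',cv2.resize(c['color'][100:280,160:420,::-1],None,fx=3,fy=3))"
```

```text
pos [601.3 -65.8  51.2] yaw_y -7.0 x [ 0.002 -0.001 -1.   ] j [-0.3   0.67  1.44  0.    1.03 -0.18] f [-0.4 -0.1 -4.9] w 0.57 t 9.125
tool delta m [ 0.0157 -0.0014  0.0002]
per row [ 0.0039 -0.0004  0.    ]
```

View pics/s8z.png

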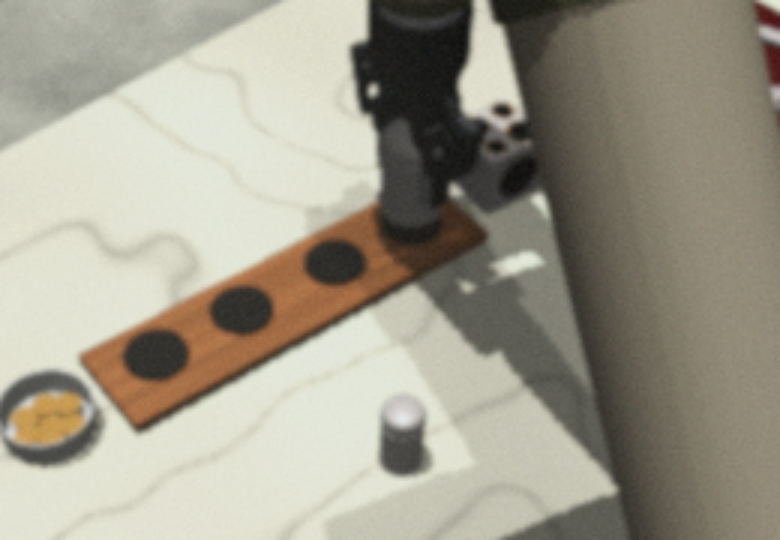

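Request:
arm_command --pt "0.006 -0.0014 0 0 0.3" --pt "0.005 0 0 0 0.3" --pt "0.003 0 0 0 0.3" --pt "0.001 0 0 0 0.3" --pt "0 0 0 0 0.3" --pt "0 0 0 0 0.3"

```text
time_s: 9.93
eef_pos: [599.3, -65.7, 34.9]
ee_rot: [0.469, 0.53, 0.468, -0.529]
force: [-0.1, 0.0, -6.1]
grip_width: 0.571
```

```bash
python3 -c "
from h import *
go([599.9,-65.8,35],4)"
```

```text
pos [599.3 -65.7  34.9] yaw_y -7.0 x [ 0. -0. -1.] j [-0.3   0.69  1.46  0.    0.99 -0.18] f [-0.1  0.  -6.1] w 0.571 t 9.925
tool delta m [-0.0001  0.0006  0.    ]
per row [-0.      0.0001  0.    ]
```

Request:
arm_command --pt "0.001 0.0005 0 0 0.3" --pt "0 0 0 0 0.3"

```text
time_s: 10.18
eef_pos: [599.4, -65.7, 34.8]
ee_rot: [-0.468, -0.529, -0.469, 0.53]
force: [-7.1, 1.6, 5.0]
grip_width: 0.569
```

Request:
arm_command --pt "0.001 0 0 0 0.3" --pt "0 0 0 0 0.3"

```text
time_s: 10.42
eef_pos: [599.5, -65.7, 34.8]
ee_rot: [-0.469, -0.529, -0.469, 0.53]
force: [-10.4, 1.0, 13.4]
grip_width: 0.574
```

Request:
arm_command --pt "-0.001 0 0 0 0.3" --pt "0 0 0 0 0.75" --pt "0 0 0 0 1" --pt "0 0 0 0 1" --pt "0 0 0 0 1" --pt "0 0 0 0 1"

```text
time_s: 11.18
eef_pos: [599.7, -65.7, 33.9]
ee_rot: [0.469, 0.53, 0.469, -0.53]
force: [-0.4, -0.1, -0.5]
grip_width: 1.001
```

```bash
python3 -c "
from h import *
go([599.9,-65.8,35],4)
c=cam('wrist','w9')"
```

```text
pos [599.7 -65.7  33.9] yaw_y -7.0 x [ 0. -0. -1.] j [-0.3   0.69  1.46  0.    0.99 -0.18] f [-0.4 -0.1 -0.5] w 1.001 t 11.175
tool delta m [-0.0011  0.0002  0.    ]
per row [-0.0003  0.      0.    ]
```

View pics/w9.png

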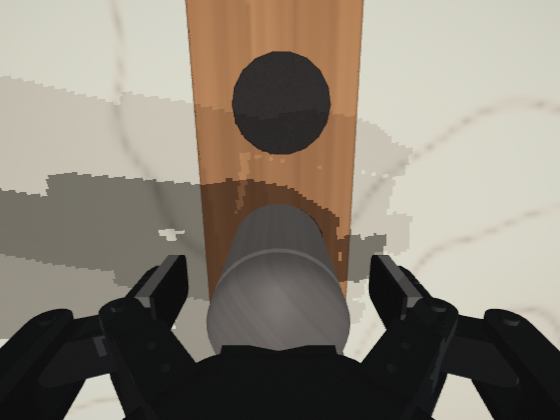

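Request:
arm_command --pt "-0.03 0 0 0 1" --pt "-0.045 0 0 0 1" --pt "-0.05 0 0 0 1" --pt "-0.05 0 0 0 1" --pt "0 0 0 0 1" --pt "0 0 0 0 1"

```text
time_s: 11.98
eef_pos: [599.3, -65.6, 208.0]
ee_rot: [-0.468, -0.529, -0.469, 0.53]
force: [0.1, 0.7, -1.1]
grip_width: 0.997
```

```bash
python3 -c "
from h import *
go([415,-264,205],6)
c=cam('wrist','w10'); findp('wrist',c,'d','w10d',16); pads(c)"
```

```text
pos [599.3 -65.6 208. ] yaw_y -7.0 x [-0.001  0.    -1.   ] j [-0.3   0.5   1.28  0.    1.36 -0.18] f [ 0.1  0.7 -1.1] w 0.997 t 11.975
tool delta m [ 0.0032 -0.1588  0.2193]
per row [ 0.0005 -0.0265  0.0366]
wrist d 0.64 [281.5 196. ] xy [599.3 -65.5] iou 0.96 area 2772 2817.643543209415
pad 1 [279.6 168. ] [     0      0    560    420 179093] [601.7 -48.8  16. ]
pad 2 [279.9 111.5] [ 257   88   47   48 1762] [609.2  10.   16. ]
pad 3 [280.7  20.4] [ 256    0   50   46 1941] [620.   93.5  16. ]
```

View pics/w10d.png

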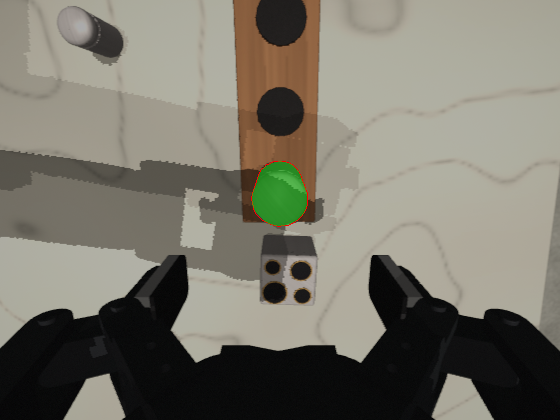

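Request:
arm_command --pt "0 -0.0265 0.0365 0 1" --pt "0 -0.0265 0.0365 0 1" --pt "0 -0.0265 0.0365 0 1" --pt "0 -0.0265 0.0365 0 1" --pt "0 -0.0265 0.0365 0 1" --pt "0 -0.0265 0.0365 0 1" --pt "0 0 0 0 1" --pt "0 0 0 0 1"

```text
time_s: 13.08
eef_pos: [415.3, -263.4, 208.3]
ee_rot: [0.468, 0.53, 0.469, -0.53]
force: [1.8, 0.6, -0.4]
grip_width: 1.001
```

```bash
python3 -c "
from h import *
go([414,-264.5,14],6)
c=cam('wrist','w11'); findp('wrist',c,'c','w11c')"
```

```text
pos [ 415.3 -263.4  208.3] yaw_y -7.0 x [-0.001  0.001 -1.   ] j [-0.8   0.26  1.63  0.    1.25 -0.68] f [ 1.8  0.6 -0.4] w 1.001 t 13.075
tool delta m [ 0.1943 -0.001   0.0015]
per row [ 0.0324 -0.0002  0.0002]
wrist c 0.92 [276.2 192.6] xy [ 413.4 -267.4] iou 0.94 area 1597 1604.6530590741895
```

View pics/w11c.png

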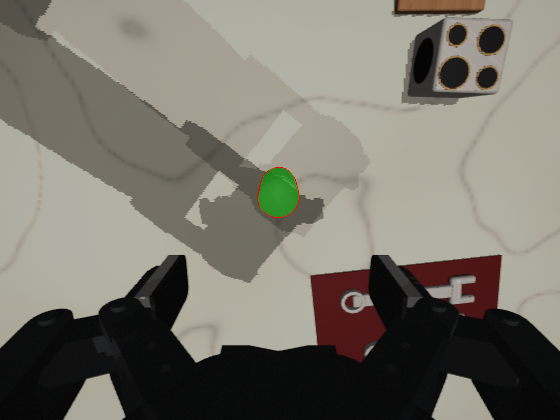

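Request:
arm_command --pt "0.03 -0.0012 0.004 0 1" --pt "0.04 0 0 0 1" --pt "0.04 0 0 0 1" --pt "0.03 0 0 0 1" --pt "0.03 0 0 0 1" --pt "0.018 0 0 0 1" --pt "0.008 0 0 0 1" --pt "0 0 0 0 1" --pt "0 0 0 0 0.5" --pt "0 0 0 0 0.45" --pt "0 0 0 0 0.35" --pt "0 0 0 0 0.2" --squeeze 45

```text
time_s: 14.68
eef_pos: [413.9, -267.8, 13.6]
ee_rot: [0.469, 0.53, 0.468, -0.53]
force: [0.3, 2.4, 5.7]
grip_width: 0.454
```

Request:
arm_command --pt "0 0 0 0 0.2" --pt "0 0 0 0 0.2" --pt "0 0 0 0 0.2"

```text
time_s: 15.05
eef_pos: [413.9, -267.8, 13.6]
ee_rot: [0.469, 0.53, 0.468, -0.53]
force: [-1.0, 1.5, 5.5]
grip_width: 0.458
```

```bash
python3 -c "
from h import *
go([609.2,10.1,160],8)
c=cam('wrist','w12')"
```

```text
pos [ 413.9 -267.8   13.6] yaw_y -7.0 x [ 0.001 -0.001 -1.   ] j [-0.81  0.54  1.82  0.    0.78 -0.69] f [-1.   1.5  5.5] w 0.458 t 15.05
tool delta m [-0.1465  0.1602 -0.2995]
per row [-0.0183  0.02   -0.0374]
```

View pics/w12.png

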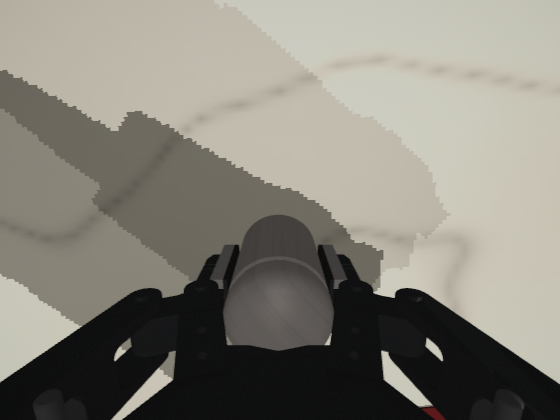

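Request:
arm_command --pt "-0.02 0 0 0 0.2" --pt "-0.045 0 0 0 0.2" --pt "-0.045 0 0 0 0.2" --pt "-0.036 0.02 -0.037 0 0.2" --pt "0 0.02 -0.0375 0 0.2" --pt "0 0.02 -0.0375 0 0.2" --pt "0 0.02 -0.0375 0 0.2" --pt "0 0.02 -0.0375 0 0.2" --pt "0 0.02 -0.0375 0 0.2" --pt "0 0.02 -0.0375 0 0.2" --pt "0 0.02 -0.0375 0 0.2" --pt "0 0 0 0 0.2"

```text
time_s: 16.6
eef_pos: [609.1, 12.6, 157.8]
ee_rot: [-0.469, -0.529, -0.47, 0.529]
force: [-0.1, -0.4, -3.7]
grip_width: 0.458
```

Request:
arm_command --pt "0 0 0 0 0.2"

```text
time_s: 16.73
eef_pos: [608.3, 10.0, 158.3]
ee_rot: [-0.468, -0.529, -0.469, 0.53]
force: [0.3, -0.5, -3.8]
grip_width: 0.459
```

```bash
python3 -c "
from h import *
go([609.2,9.7,40],4)
c=cam('wrist','w13');pads(c)"
```

```text
pos [608.3  10.  158.3] yaw_y -7.0 x [-0.002 -0.    -1.   ] j [-0.18  0.56  1.33 -0.    1.26 -0.05] f [ 0.3 -0.5 -3.8] w 0.459 t 16.725
tool delta m [1.183e-01 1.200e-03 1.000e-04]
per row [0.0296 0.0003 0.    ]
pad 1 [280.2 192.2] [ 255  168   51   48 1945] [609.2  11.5  16. ]
pad 2 [280.2 192.2] [ 255  168   51   48 1945] [609.2  11.5  16. ]
pad 3 [281.2  95.6] [ 254   67   55   59 2474] [620.4  97.6  16. ]
```

View pics/w13.png

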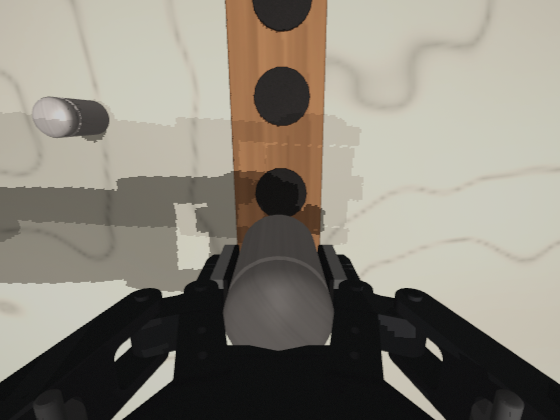

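Request:
arm_command --pt "0.02 0.0008 0 0 0.2" --pt "0.035 0 0 0 0.2" --pt "0.035 0 0 0 0.2" --pt "0.02 0 0 0 0.2" --pt "0.01 0 0 0 0.2" --pt "0 0 0 0 0.2" --pt "0 0 0 0 0.2"

```text
time_s: 17.65
eef_pos: [610.1, 9.8, 40.0]
ee_rot: [0.469, 0.53, 0.468, -0.529]
force: [0.7, -0.3, -4.2]
grip_width: 0.458
```

```bash
python3 -c "
from h import *
go([609.2,9.7,29.6],4)"
```

```text
pos [610.1   9.8  40. ] yaw_y -7.0 x [ 0.002 -0.    -1.   ] j [-0.18  0.7   1.43 -0.    1.01 -0.05] f [ 0.7 -0.3 -4.2] w 0.458 t 17.65
tool delta m [ 0.0104 -0.0009  0.0002]
per row [ 0.0026 -0.0002  0.0001]
```

Request:
arm_command --pt "0.005 -0.0003 0 0 0.2" --pt "0.004 0 0 0 0.2" --pt "0 0 0 0 0.2" --pt "0 0 0 0 0.2"

```text
time_s: 18.15
eef_pos: [609.3, 10.2, 29.8]
ee_rot: [-0.469, -0.53, -0.469, 0.53]
force: [-1.0, 0.8, -4.3]
grip_width: 0.455
```

Request:
arm_command --pt "0.001 0 0 0 0.2" --pt "0 0 0 0 0.2" --pt "0 0 0 0 0.2"

```text
time_s: 18.52
eef_pos: [609.3, 10.2, 29.6]
ee_rot: [0.469, 0.53, 0.469, -0.529]
force: [-4.6, 0.3, 6.0]
grip_width: 0.457
```

Contact. Release and lift.

Request:
arm_command --pt "0 0 0 0 0.6" --pt "0 0 0 0 0.9" --pt "0 0 0 0 1" --pt "0 0 0 0 1" --pt "0 0 0 0 1" --pt "-0.03 0 0 0 1" --pt "-0.045 0 0 0 1" --pt "-0.05 0 0 0 1" --pt "-0.05 0 0 0 1" --pt "0 0 0 0 1" --pt "0 0 0 0 1"

```text
time_s: 19.9
eef_pos: [608.9, 10.2, 203.0]
ee_rot: [-0.468, -0.529, -0.469, 0.53]
force: [0.2, -0.3, 0.2]
grip_width: 0.999
```

```bash
python3 -c "
from h import *
go([443,101.5,205],6)
c=cam('wrist','w14'); findp('wrist',c,'c','w14c',16); pads(c);findp('wrist',c,'b');findp('wrist',c,'a')"
```

```text
pos [608.9  10.2 203. ] yaw_y -7.0 x [-0.001  0.    -1.   ] j [-0.18  0.52  1.27  0.    1.36 -0.05] f [ 0.2 -0.3  0.2] w 0.999 t 19.9
tool delta m [-0.0018 -0.1758 -0.0704]
per row [-0.0003 -0.0293 -0.0117]
wrist c 0.9 [278.  192.6] xy [608.8  11.3] iou 0.92 area 1781 1851.0269167646766
pad 1 [242. 221.] [242 221   1   1   1] [561.8 -26.9  16. ]
pad 2 [280.  172.5] [257 162  45  30 287] [611.2  23.   16. ]
pad 3 [280.3  99.4] [ 257   75   48   50 1877] [620.5  97.3  16. ]
pad 4 [280.4  19.4] [ 255    0   51   44 1889] [629.2 168.8  16. ]
wrist b 0.84 [ 97.8 117.6] xy [442.4 101. ] iou 0.95 area 1756 1781.8890007808513
```

View pics/w14c.png

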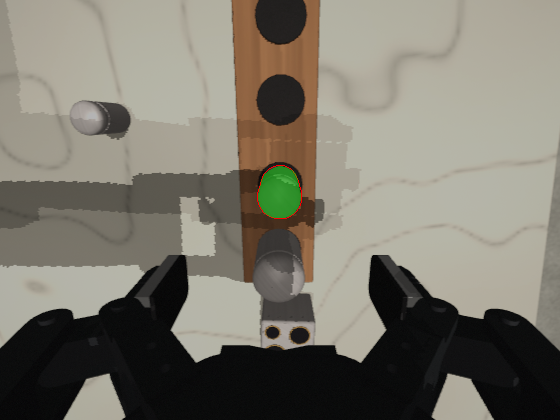

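Request:
arm_command --pt "0 -0.029 -0.0115 0 1" --pt "0 -0.029 -0.0115 0 1" --pt "0 -0.029 -0.0115 0 1" --pt "0 -0.029 -0.0115 0 1" --pt "0 -0.029 -0.0115 0 1" --pt "0 -0.0308 -0.0129 0 1" --pt "0 0 0 0 1" --pt "0 0 0 0 1"

```text
time_s: 21.1
eef_pos: [443.9, 101.2, 203.8]
ee_rot: [0.469, 0.53, 0.469, -0.53]
force: [0.0, -0.1, -0.1]
grip_width: 1.0
```

```bash
python3 -c "
from h import *
go([442.4,101,8],6)
c=cam('wrist','w15'); findp('wrist',c,'b','w15b');findp('wrist',c,'a')"
```

```text
pos [443.9 101.2 203.8] yaw_y -7.0 x [ 0. -0. -1.] j [-0.03  0.18  1.74 -0.    1.22  0.09] f [ 0.  -0.1 -0.1] w 1.0 t 21.1
tool delta m [ 0.1958 -0.0014  0.0004]
per row [ 0.0326 -0.0002  0.0001]
wrist b 0.91 [274.4 187.5] xy [442.1 101.4] iou 0.95 area 986 989.2866140529513
wrist a 0.85 [208.8  41.3] xy [396.8 245.8] iou 0.94 area 838 835.9265974164155
```

View pics/w15b.png

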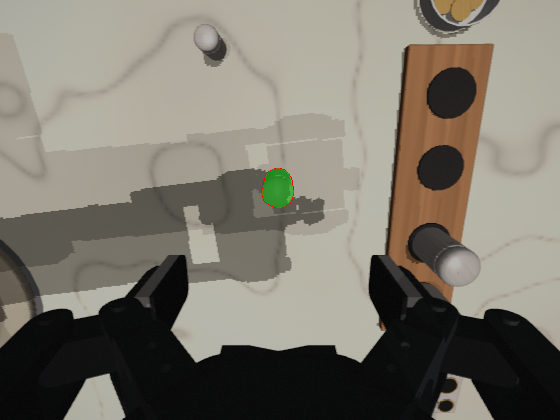

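Request:
arm_command --pt "0.03 -0.0018 0 0 1" --pt "0.04 0 0 0 1" --pt "0.04 0 0 0 1" --pt "0.03 0 0 0 1" --pt "0.03 0 0 0 1" --pt "0.018 0 0 0 1" --pt "0.008 0 0 0 1" --pt "0 0 0 0 1" --pt "0 0 0 0 0.5" --pt "0 0 0 0 0.35" --pt "0 0 0 0 0.2" --pt "0 0 0 0 0.1" --squeeze 35

```text
time_s: 22.75
eef_pos: [442.0, 101.7, 8.4]
ee_rot: [0.469, 0.53, 0.468, -0.529]
force: [-0.8, -0.2, 6.4]
grip_width: 0.355
```

Request:
arm_command --pt "0 0 0 0 0.1" --pt "0 0 0 0 0.1" --pt "0 0 0 0 0.1"

```text
time_s: 23.12
eef_pos: [442.0, 101.7, 8.4]
ee_rot: [0.469, 0.53, 0.468, -0.529]
force: [-0.4, 0.2, 5.7]
grip_width: 0.355
```

```bash
python3 -c "
from h import *
go([620.4,97.6,140],6)
c=cam('wrist','w16')"
```

```text
pos [442.  101.7   8.4] yaw_y -7.0 x [ 0.001 -0.    -1.   ] j [-0.03  0.49  1.94 -0.    0.72  0.09] f [-0.4  0.2  5.7] w 0.355 t 23.125
tool delta m [-0.1314  0.1777 -0.0177]
per row [-0.0219  0.0296 -0.0029]
```

View pics/w16.png

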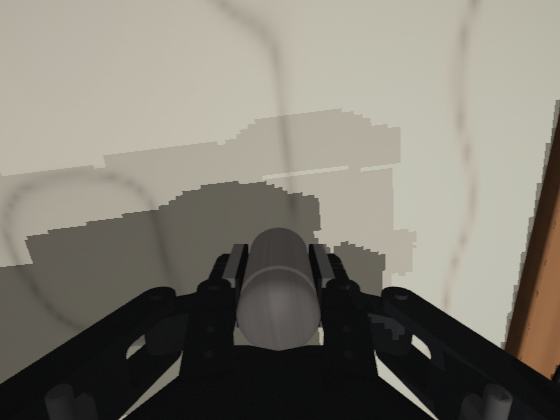

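Request:
arm_command --pt "-0.02 0 0 0 0.1" --pt "-0.045 0 0 0 0.1" --pt "-0.045 0 0 0 0.1" --pt "-0.021 0.0296 -0.003 0 0.1" --pt "0 0.0296 -0.003 0 0.1" --pt "0 0.0296 -0.003 0 0.1" --pt "0 0.0296 -0.003 0 0.1" --pt "0 0.0296 -0.003 0 0.1" --pt "0 0.0296 -0.0031 0 0.1" --pt "0 0 0 0 0.1" --pt "0 0 0 0 0.1"

```text
time_s: 24.55
eef_pos: [619.2, 98.1, 138.3]
ee_rot: [-0.468, -0.529, -0.469, 0.53]
force: [0.4, -0.4, -1.9]
grip_width: 0.357
```

```bash
python3 -c "
from h import *
go([620.4,98.0,34.4],4)
c=cam('wrist','w17');pads(c)"
```

```text
pos [619.2  98.1 138.3] yaw_y -7.0 x [-0.002  0.    -1.   ] j [-0.03  0.62  1.29  0.    1.24  0.09] f [ 0.4 -0.4 -1.9] w 0.357 t 24.55
tool delta m [ 0.1039  0.0013 -0.    ]
per row [ 0.026   0.0003 -0.    ]
pad 1 [277.6 362.3] [    0   244   560   176 52437] [596.  -77.6  16. ]
pad 2 [319.  324.5] [319 324   1   2   2] [643.1 -36.4  16. ]
pad 3 [281.  198.8] [ 254  173   55   53 2279] [620.6  98.3  16. ]
pad 4 [281.2 109.3] [ 253   79   58   61 2798] [629.8 173.9  16. ]
```

Request:
arm_command --pt "0.02 0.001 0 0 0.1" --pt "0.035 0 0 0 0.1" --pt "0.03 0 0 0 0.1" --pt "0.015 0 0 0 0.1" --pt "0.005 0 0 0 0.1" --pt "0 0 0 0 0.1" --pt "0 0 0 0 0.1"

```text
time_s: 25.48
eef_pos: [621.6, 97.9, 35.0]
ee_rot: [0.469, 0.53, 0.468, -0.529]
force: [0.1, 0.1, -1.8]
grip_width: 0.353
```

Request:
arm_command --pt "0.005 -0.0003 0 0 0.1" --pt "0.003 0 0 0 0.1" --pt "0 0 0 0 0.1" --pt "0 0 0 0 0.1"

```text
time_s: 25.98
eef_pos: [620.8, 97.9, 25.9]
ee_rot: [0.469, 0.53, 0.469, -0.53]
force: [0.2, -0.5, -1.3]
grip_width: 0.352
```

Request:
arm_command --pt "0.001 -0.0002 0 0 0.1" --pt "0 0 0 0 0.1" --pt "0 0 0 0 0.1"

```text
time_s: 26.35
eef_pos: [620.6, 98.0, 24.9]
ee_rot: [0.469, 0.53, 0.469, -0.53]
force: [0.1, -0.1, -2.4]
grip_width: 0.352
```

Request:
arm_command --pt "0.001 0 0 0 0.1" --pt "0 0 0 0 0.1" --pt "0 0 0 0 0.1"

```text
time_s: 26.72
eef_pos: [620.7, 97.9, 24.4]
ee_rot: [0.469, 0.53, 0.468, -0.529]
force: [-2.8, -1.6, 5.8]
grip_width: 0.356
```

Request:
arm_command --pt "0 0 0 0 0.5" --pt "0 0 0 0 0.9" --pt "0 0 0 0 1" --pt "0 0 0 0 1" --pt "0 0 0 0 1" --pt "-0.03 0 0 0 1" --pt "-0.045 0 0 0 1" --pt "-0.05 0 0 0 1" --pt "-0.05 0 0 0 1" --pt "0 0 0 0 1" --pt "0 0 0 0 1"

```text
time_s: 28.1
eef_pos: [620.2, 97.9, 198.0]
ee_rot: [-0.468, -0.529, -0.469, 0.53]
force: [-1.0, 0.2, 0.2]
grip_width: 0.998
```

```bash
python3 -c "
from h import *
go([396.8,245.8,205],8)
c=cam('wrist','w18'); findp('wrist',c,'b','w18b',16); pads(c);findp('wrist',c,'a')"
```

```text
pos [620.2  97.9 198. ] yaw_y -7.0 x [-0.001  0.    -1.   ] j [-0.03  0.57  1.21 -0.    1.37  0.09] f [-1.   0.2  0.2] w 0.998 t 28.1
tool delta m [-0.0067 -0.2397 -0.1196]
per row [-0.0008 -0.03   -0.0149]
wrist b 0.66 [274.9 191. ] xy [619.9  97.7] iou 0.97 area 1201 1156.2716696236748
pad 1 [293.2 304. ] [292 303   3   3   4] [619.2 -50.   16. ]
pad 2 [279.7 249.2] [258 239  42  29 287] [611.6  23.4  16. ]
pad 3 [279.5 177. ] [256 163  47  38 645] [621.4 106.7  16. ]
pad 4 [279.7 111.1] [ 256   87   48   50 1869] [629.8 173.6  16. ]
wrist a 0.64 [24.5 61.4] xy [398.5 245.5] iou 0.92 area 1327 1407.6839885397503
```

View pics/w18b.png

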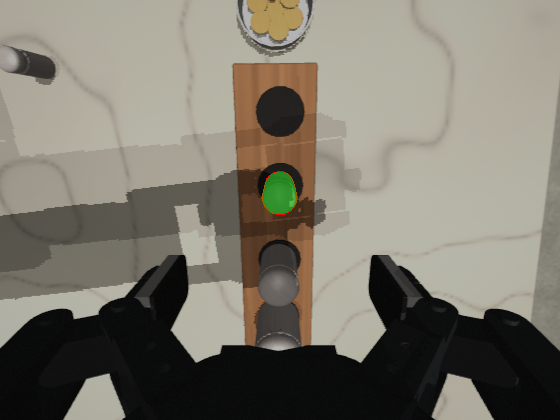

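Request:
arm_command --pt "0 -0.03 -0.015 0 1" --pt "0 -0.03 -0.015 0 1" --pt "0 -0.03 -0.015 0 1" --pt "0 -0.03 -0.015 0 1" --pt "0 -0.03 -0.015 0 1" --pt "0 -0.03 -0.015 0 1" --pt "0 -0.03 -0.015 0 1" --pt "0 -0.03 -0.015 0 1" --pt "0 0 0 0 1" --pt "0 0 0 0 1"

```text
time_s: 29.5
eef_pos: [397.3, 246.0, 198.6]
ee_rot: [-0.469, -0.529, -0.469, 0.53]
force: [0.5, -0.7, 0.6]
grip_width: 1.0
```

```bash
python3 -c "
from h import *
go([396.8,245.8,5],6)
c=cam('wrist','w19'); findp('wrist',c,'a','w19a')"
```

```text
pos [397.3 246.  198.6] yaw_y -7.0 x [-0. -0. -1.] j [ 0.3   0.22  1.71 -0.    1.21  0.43] f [ 0.5 -0.7  0.6] w 1.0 t 29.5
tool delta m [ 0.1936 -0.0004  0.0002]
per row [ 0.0323 -0.0001  0.    ]
wrist a 0.74 [277.1 188.2] xy [396.5 246.3] iou 0.86 area 497 531.5892447256483
```

View pics/w19a.png

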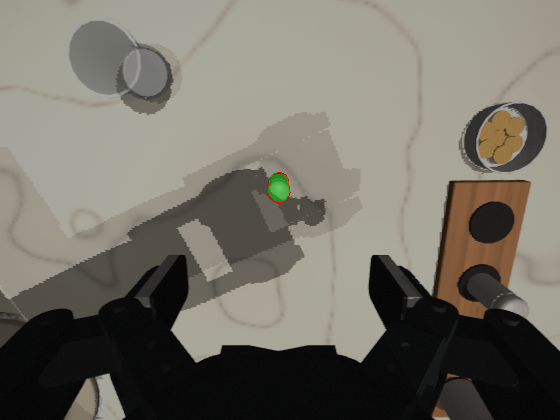

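Request:
arm_command --pt "0.03 -0.0007 -0.0002 0 1" --pt "0.04 0 0 0 1" --pt "0.04 0 0 0 1" --pt "0.03 0 0 0 1" --pt "0.028 0 0 0 1" --pt "0.018 0 0 0 1" --pt "0.007 0 0 0 1" --pt "0 0 0 0 1" --pt "0 0 0 0 0.5" --pt "0 0 0 0 0.35" --pt "0 0 0 0 0.2" --pt "0 0 0 0 0.1" --squeeze 30

```text
time_s: 31.1
eef_pos: [396.4, 246.6, 6.2]
ee_rot: [0.469, 0.53, 0.469, -0.529]
force: [0.5, -1.0, 3.4]
grip_width: 0.252
```

Request:
arm_command --pt "0 0 0 0 0.05" --pt "0 0 0 0 0.05" --pt "0 0 0 0 0.05" --pt "0 0 0 0 0.05"

```text
time_s: 31.6
eef_pos: [396.4, 246.6, 6.2]
ee_rot: [0.469, 0.53, 0.469, -0.529]
force: [-1.5, 1.2, 6.2]
grip_width: 0.249
```

```bash
python3 -c "
from h import *
go([629.8,173.8,140],8)
c=cam('wrist','w20')"
```

```text
pos [396.4 246.6   6.2] yaw_y -7.0 x [ 0.  0. -1.] j [0.3  0.51 1.9  0.   0.73 0.43] f [-1.5  1.2  6.2] w 0.249 t 31.6
tool delta m [-0.1337  0.2406  0.0439]
per row [-0.0167  0.0301  0.0055]
```

View pics/w20.png

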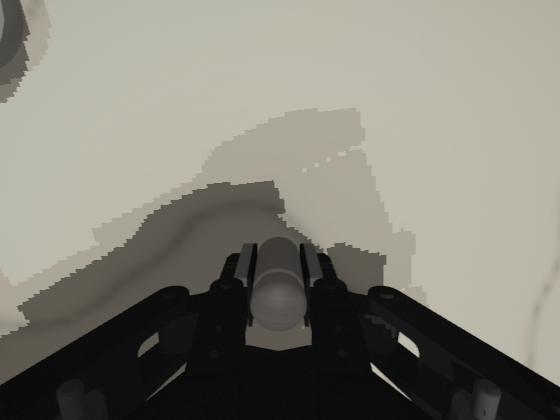

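Request:
arm_command --pt "-0.02 0 0 0 0.05" --pt "-0.045 0 0 0 0.05" --pt "-0.045 0 0 0 0.05" --pt "-0.023 0.03 0.0054 0 0.05" --pt "0 0.03 0.0054 0 0.05" --pt "0 0.03 0.0054 0 0.05" --pt "0 0.03 0.0054 0 0.05" --pt "0 0.03 0.0054 0 0.05" --pt "0 0.03 0.0055 0 0.05" --pt "0 0.03 0.0055 0 0.05" --pt "0 0.0305 0.0055 0 0.05" --pt "0 0 0 0 0.05"

```text
time_s: 33.15
eef_pos: [630.6, 173.2, 137.7]
ee_rot: [-0.468, -0.53, -0.468, 0.53]
force: [0.1, -0.4, -0.3]
grip_width: 0.25
```

Request:
arm_command --pt "0 0 0 0 0.05"

```text
time_s: 33.28
eef_pos: [629.0, 174.4, 138.3]
ee_rot: [-0.468, -0.529, -0.469, 0.53]
force: [0.4, 0.4, -0.5]
grip_width: 0.249
```

```bash
python3 -c "
from h import *
go([629.8,174.2,32],4)
c=cam('wrist','w21');pads(c)"
```

```text
pos [629.  174.4 138.3] yaw_y -7.0 x [-0.001  0.    -1.   ] j [0.09 0.67 1.19 0.   1.28 0.21] f [ 0.4  0.4 -0.5] w 0.249 t 33.275
tool delta m [0.1063 0.001  0.    ]
per row [0.0266 0.0002 0.    ]
pad 1 [277.7 362.2] [    0   243   560   177 53984] [605.8  -1.3  16. ]
pad 2 [277.7 362.2] [    0   243   560   177 53984] [605.8  -1.3  16. ]
pad 3 [280.2 198.9] [ 253  173   55   53 2296] [629.7 174.5  16. ]
pad 4 [280.2 198.9] [ 253  173   55   53 2296] [629.7 174.5  16. ]
```

View pics/w21.png

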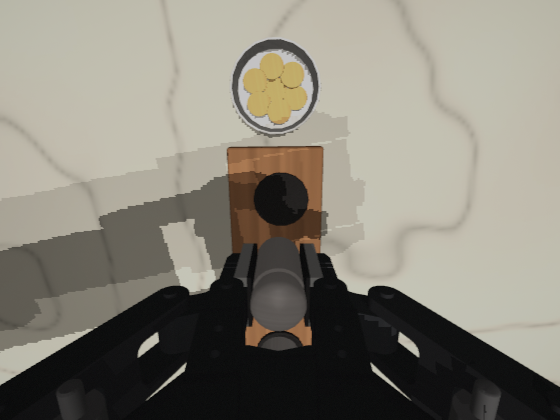

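Pad 4 lies at (280,199), just ahead of punch A; contact should come at TCP z ≈ 22.

Request:
arm_command --pt "0.02 0.0008 0 0 0.05" --pt "0.035 0 0 0 0.05" --pt "0.03 0 0 0 0.05" --pt "0.015 0 0 0 0.05" --pt "0.008 0 0 0 0.05" --pt "0 0 0 0 0.05" --pt "0 0 0 0 0.05"

```text
time_s: 34.2
eef_pos: [631.0, 174.1, 32.0]
ee_rot: [0.469, 0.53, 0.468, -0.529]
force: [-0.1, 0.6, -0.4]
grip_width: 0.248
```

Request:
arm_command --pt "0.005 -0.0003 0 0 0.05" --pt "0.002 0 0 0 0.05" --pt "0 0 0 0 0.05" --pt "0 0 0 0 0.05"

```text
time_s: 34.7
eef_pos: [630.3, 174.1, 24.0]
ee_rot: [0.469, 0.53, 0.469, -0.529]
force: [0.3, 0.2, -1.6]
grip_width: 0.252
```

Request:
arm_command --pt "0.001 0 0 0 0.05" --pt "0 0 0 0 0.05" --pt "0 0 0 0 0.05"

```text
time_s: 35.08
eef_pos: [630.2, 174.1, 22.9]
ee_rot: [0.469, 0.53, 0.469, -0.53]
force: [0.4, -0.5, -0.9]
grip_width: 0.245
```

Request:
arm_command --pt "0.001 -0.0003 0 0 0.05" --pt "0 0 0 0 0.05" --pt "0 0 0 0 0.05"

```text
time_s: 35.45
eef_pos: [630.1, 174.1, 22.3]
ee_rot: [0.469, 0.53, 0.468, -0.529]
force: [-0.2, -0.1, 3.4]
grip_width: 0.249
```

Request:
arm_command --pt "0.0005 0 0 0 0.05" --pt "0 0 0 0 0.05" --pt "0 0 0 0 0.05"

```text
time_s: 35.83
eef_pos: [630.1, 174.1, 22.2]
ee_rot: [0.469, 0.53, 0.468, -0.529]
force: [-2.2, -1.1, 8.6]
grip_width: 0.251
```

Request:
arm_command --pt "0 0 0 0 0.4" --pt "0 0 0 0 0.8" --pt "0 0 0 0 1" --pt "0 0 0 0 1" --pt "0 0 0 0 1" --pt "-0.03 0 0 0 1" --pt "-0.045 0 0 0 1" --pt "-0.05 0 0 0 1" --pt "-0.05 0 0 0 1" --pt "0 0 0 0 1" --pt "0 0 0 0 1"

```text
time_s: 37.2
eef_pos: [629.5, 174.0, 195.4]
ee_rot: [-0.468, -0.529, -0.469, 0.53]
force: [-0.2, -0.2, -0.4]
grip_width: 1.0
```

```bash
python3 -c "
from h import *
go([450,50,205],8)
c=cam('wrist','w22'); findp('wrist',c,'a','w22a',16); findp('wrist',c,'b','w22b',16)
c=cam('side','s22');[findp('side',c,k,'s22'+k,16) for k in 'abcd']
c=cam('scene','c22');[findp('scene',c,k,'c22'+k,16) for k in 'abcd']"
```

```text
pos [629.5 174.  195.4] yaw_y -7.0 x [-0.001 -0.    -1.   ] j [ 0.09  0.63  1.11 -0.    1.4   0.21] f [-0.2 -0.2 -0.4] w 1.0 t 37.2
tool delta m [-0.0093 -0.1631  0.145 ]
per row [-0.0012 -0.0204  0.0181]
wrist a 0.64 [276.9 190.8] xy [629.5 174. ] iou 0.94 area 610 610.5798674288671
wrist b 0.94 [278.  265.1] xy [620.1  97.8] iou 0.94 area 1302 1316.0576626069378
side a 0.53 [208.8 212.5] xy [632.1 174.7] iou 0.89 area 213 200.96875910530798
side b 0.55 [239.4 194.2] xy [622.   97.8] iou 0.9 area 345 336.7085039159283
side b 0.38 [269.5 178.1] xy [613.1   8.5] iou 0.74 area 471 318.37819232582115
side c 0.67 [272.2 175.8] xy [609.3  11.8] iou 0.91 area 483 495.997783315368
side d 0.64 [212.2 219.6] xy [596.4 194.6] iou 0.19 area 170 849.9826574290637
side d 0.4 [294.6 176.5] xy [575.8 -22.4] iou 0.08 area 63 732.0053810784593
scene a 0.48 [271.3 273.9] xy [595.4 -58.5] iou 0.28 area 656 154.58508830424398
scene b 0.58 [318.2 231.9] xy [621.5  97.4] iou 0.95 area 272 259.5242664942052
scene c 0.67 [296. 256.] xy [610.2  12.6] iou 0.91 area 414 421.0708927307278
scene d 0.97 [273.3 271.7] xy [599.5 -64.5] iou 0.89 area 625 651.2191494731233
scene d 0.54 [296.2 256.1] xy [611.8  10.2] iou 0.61 area 408 626.941562480526
```

View pics/w22a.png

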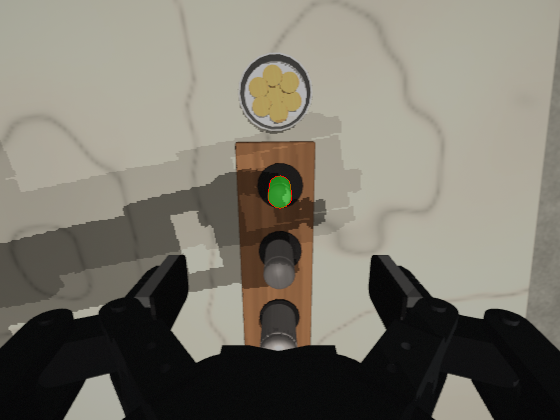

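View pics/s22.png

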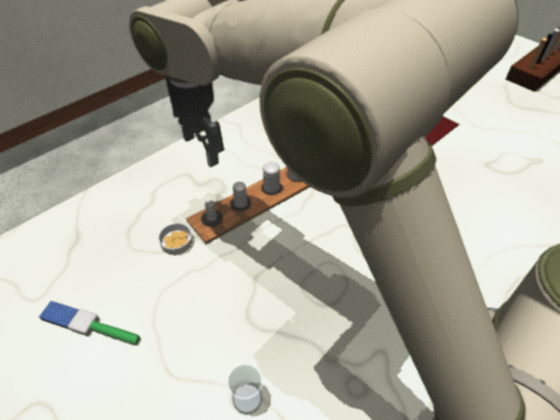

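Request:
arm_command --pt "-0.01 -0.03 0 0 1" --pt "-0.01 -0.04 0 0 1" --pt "0 -0.04 0 0 1" --pt "0 -0.04 0 0 1" --pt "0 -0.03 0 0 1" --pt "0 0 0 0 1" --pt "0 0 0 0 1"

```text
time_s: 38.72
eef_pos: [452.0, 195.9, 216.6]
ee_rot: [0.469, 0.53, 0.468, -0.529]
force: [-0.0, 0.1, -0.5]
grip_width: 0.998
```

```bash
python3 -c "
from h import *
c=cam('scene','c23');[findp('scene',c,k,None,16) for k in 'abcd']
cv2.imwrite('pics/c23z.png',cv2.resize(c['color'][100:330,130:390,::-1],None,fx=2.5,fy=2.5,interpolation=2))
print(ctrl.sense()['time_s'])"
```

```text
scene a 0.72 [339.2 221.3] xy [631.4 174.3] iou 0.88 area 141 142.3186434120871
scene b 0.77 [320.9 231.7] xy [621.7 100.1] iou 0.77 area 225 259.2171388952993
scene c 0.67 [297.5 256.1] xy [609.9  11. ] iou 0.92 area 430 421.3565955129452
scene d 0.69 [271.1 272.9] xy [599.7 -64.7] iou 0.96 area 682 651.3267525732517
38.975
```

View pics/c23z.png

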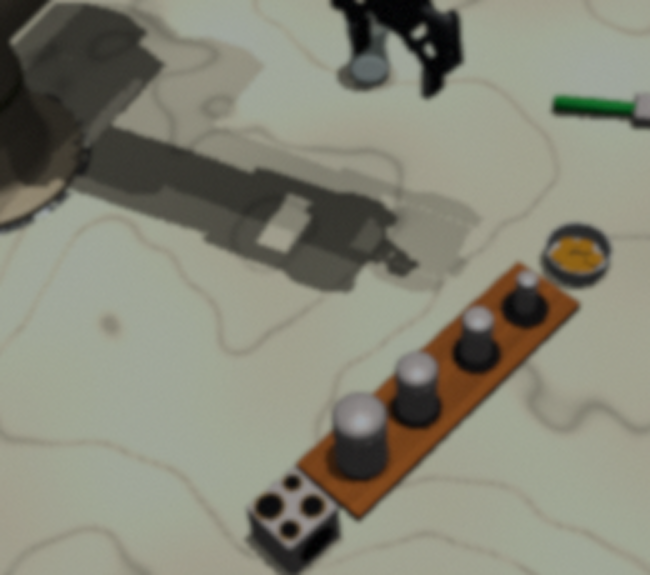

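The picture shows all four punches upright on their pads. D, at zoomed (360,435), is next to the block; C, B and A follow in order, with A at (527,290) by the tin. The glass is untouched.

```bash
python3 -c "
from h import *
print(ctrl.finish_job())"
```

```text
the job is handed in; nothing more can be done
None
```

The job is handed in: all four punches stand upright on the strip, in size order from the steel doming block. The largest is on pad 1, next to the block, then the second largest on pad 2, the second smallest on pad 3 and the smallest on pad 4. It took about 39 s of the 99 s allowed.

- **Centring:** Wrist-camera fits after each release put every punch within about 1 mm of its pad's centre.
- **Disagreement between cameras:** Some fits from the two fixed cameras differ by 1–3 mm. The largest is about 2.8 mm, for the second smallest punch in the last scene picture. That fit was poor, and the wrist and earlier fixed-camera fits put it within about 1.7 mm of the pad's centre.
- **Missed detections:** In the first fixed-camera check after the last placement, the side view failed to find the largest punch and the scene view reported the smallest in the wrong place. The final scene picture found all four correctly.
- **Other things:** The final picture shows the tea glass standing where it was. The highest force I read was about 17 N, when the largest punch touched its pad.

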